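Latch the clamping jig

TASK

Close the draw latch of the clamping jig: bring the lever up, lower its claw over the keeper on the sliding jaw, then swing the lever back down past centre, drawing the jaw in, until it rests firmly on the rubber tip of its stop screw. Feel for the stop and do not force the lever down onto it. Leave the other things on the bench where they are.

Things in the scene. Friction and masses are not known exactly. Their poses are not given: they have to be found in the camera images.
- jig: clamping jig fixed to bench; plywood board 200 (x) x 320 (y) x 18 mm; origin on the bench top below the lever's pivot, z up. The moving parts lie on its plane x = 0: jaw and keeper on the +y side, the lever closes down to the -y side; hinges run along x. Lever pivot axis: y 0, z 80 mm. Two steel cheeks there, 34 mm wide in all, 89 high. On the -y side all beside the lever is free above the board.
- lever (a joint): lever angle, rad: 0 = forward stop, the arm 0.35 rad from upright towards the jig's -y; + closes; 1.22 is level. Arm 12 (x) x 8 mm. Stiff pivot (0.45 N m friction): it stays where left, also just short of its closed rest. Hooked, it draws the jaw from about 0.4; dead centre about 1.18; closed rest on the stop screw between 1.23 and 1.40, set differently each time, not measured.
- lever_grip (a point): centre of the red cross-bar grip at the lever's end: 22 mm in diameter, 34 mm long along the jig's x, 140 mm from the lever's pivot axis on the arm's middle line. Can be pinched across its ends or pushed. Closing the hooked latch takes up to about 9 N here.
- lever_arm: the lever itself; origin on its pivot axis, its z axis runs along the arm to the red grip
- claw: steel draw claw; origin on its hinge axis, on the lever 24 mm from the pivot axis towards the grip; its y runs along the claw to the nose. Swings freely, damped. It starts folded back over the lever: its y is then elevated by lever angle + 1.70 rad from the jig's +y, leaning past upright (so it stays). Tipped past upright towards the jaw it sinks by its weight.
- claw_grip (a point): centre of the claw's plate, 24 mm wide (x), 28 mm long, 4 mm thick, 86 mm from the claw's hinge axis along its y: the place to pinch it across x. Two thin rods join it to the hinge, one each side of the lever.
- claw_nose (a point): middle of the inner face of the claw's down-turned nose, 94 mm along the claw's y from its hinge axis and 10 mm below the plate's middle. The nose is 24 mm wide, 6 mm thick and reaches 16 mm below the plate's underside.
- keeper (a point): middle of the top edge of the keeper's far (+y) face, 80 mm above the bench; axes as the jig's. A brass post on the jaw, 14 mm (x) x 5 mm (y), 35 mm above the jaw's wooden top (60 mm wide, reaching 42 mm past the post). Hooked: plate resting on the post, nose down behind its far face. The nose tip comes down clear behind it with the lever at 0.15 or less, on top of it past 0.5.
- jaw (a joint): how far the sliding jaw has been drawn towards the lever, m; 0 is open. A rubber pad pushes it back with 7.5 N per mm. With the latch closed it stands at about 0.0065.
- stop_block: aluminium block under the closed lever, 24 x 22 mm, 26 mm tall, 95 mm from the pivot on the jig's -y side; origin at its foot. Its stop screw has a black rubber tip, on whose top the lever arm comes to rest; tip 59 to 74 mm above the bench, not measured. The lever may press on it with 60 N at most (about 40 N on the lever's grip).
- wedge: small dark wooden wedge block, 30 x 55 x 14 mm, lying loose on the jig's base board; bystander
- dowel: short pale wooden dowel stub, 16 mm across, 22 mm tall, standing loose on the jig's base board; bystander
- mallet: hammer with a wooden handle lying on the bench; bystander
- screwdriver: red-handled screwdriver lying on the bench; bystander
- glue_bottle: white glue bottle, 60 mm across, 160 mm tall, standing; bystander
- wax_tin: green tin, 74 mm across, 50 mm tall, standing; bystander
- tape: yellow ring-shaped roll, 90 mm across, 25 mm tall, lying flat; bystander
- offcut: dark wooden offcut, 60 x 130 x 35 mm; bystander

How it is judged:
On the way, in this order (a step that is already met when the one before it is completed fails the run):
1. the claw is hooked over the keeper, its nose down behind the post, with the jaw still open (y of claw_nose in the frame of keeper between -0.003 and 0.015 m and z of claw_nose in the frame of keeper between -0.018 and -0.002 m and value of joint jaw below 0.003 m), for 0.2 s.
2. the hooked claw has drawn the jaw in by 4 mm or more (y of claw_nose in the frame of keeper between -0.003 and 0.015 m and z of claw_nose in the frame of keeper between -0.018 and -0.002 m and value of joint jaw above 0.004 m), for 0.1 s.
At the end, for the whole second after the job is handed in: The claw is hooked over the keeper (nose behind its far face and at least 2 mm below its top), the jaw is drawn in by more than 5 mm, and the lever is past centre (more than 1.19 rad), at rest and pressing on the stop screw's rubber tip (more than 0.5 N) (y of claw_nose in the frame of keeper between -0.003 and 0.015 m and z of claw_nose in the frame of keeper between -0.018 and -0.002 m and value of joint jaw above 0.005 m and value of joint lever above 1.19 rad and contact force between lever_arm and stop_block above 0.5 N and velocity of joint lever between -0.05 and 0.05 rad/s); the robot touches nothing.
It fails at once if the lever is forced onto its stop with more than 60 N (contact force between lever_arm and stop_block above 60 N).
It fails at once if another thing on the bench or on the jig's board is moved by more than 30 mm (distance of any of wedge, dowel, mallet, screwdriver, glue_bottle, wax_tin, tape, offcut from where it was at the start of the episode above 0.03 m).
It also fails if it takes over 72 s, if anything falls off the work surface, if the arm or the gripper's body presses on something with over 40 N, if the wrist force passes 120 N, or if a joint passes its speed limit or range.

ROBOT

A 6-joint arm with a two-finger parallel gripper is mounted at the origin on the work surface. World frame = base frame: x ahead of the robot, y to its left, z up, the work surface at z = 0. Lengths are in m, angles in rad, forces in N, time in s.
With the tool pointing down it reaches from about 0.375 to 0.925 m from the base axis. Payload 5.7 kg.
Tool frame: the origin (TCP) lies midway between the tips of the shut fingers; the grasp point (between the pads) lies 19 mm behind it (ctrl.hold_point_z is the distance from the TCP to the grasp point, in m); z points along the fingers, y is the direction in which the jaws open and shut (so a half turn about z gives the same grasp; the last joint's range is limited). The gripper opens to 85 mm and grips with 20 to 120 N. Pads are 22 mm wide; open, the fingers measure 114 mm over their backs; the gripper's body (76 mm by 85 mm) begins 54 mm behind the grasp point. The pads swing forward as they close: fully open they stand 13 mm farther back than shut.
Start: joints at [-1.242, 0.359, 1.51, -0, 1.272, -0.115], TCP at [0.258, -0.542, 0.231] pointing down, gripper open.
Joint ranges: [-2.97, 2.97], [-1.01, 2.36], [0.21, 2.38], [-0.96, 4.11], [0.2, 2.71], [-2.98, 2.98]. Speed limits (rad/s): [2.39, 2.39, 3.14, 3.14, 3.14, 3.14].

INTERFACE

Orientations are given as a unit quaternion [w, x, y, z].
In Python, from rig import ctrl gives the robot as it stands. The module is installed in compiled form; this text tells all that it offers. Calls block until the motion is done:
- ctrl.move_to(position, orientation): joint-space move of the TCP to a pose.
- ctrl.line_to(position, rotation=None, velocity=0.15, stop_force=None): straight line of the TCP; rotation=None keeps the orientation; velocity is the mean speed in m/s. With stop_force (N) it stops when the force on the tool has changed by that much, and returns True; else False.
- ctrl.movej(angles): joint-space move.
- ctrl.set_gripper(opening, effort=None): opening from 0.0 (shut) to 1.0 (fully open); effort is the grip in N (None keeps the last); returns when the fingers have stopped.
- ctrl.wait(seconds).
- ctrl.ik(position, orientation): joint angles nearest the present ones, or None.
- ctrl.sense(): the state.
- ctrl.capture(name): name is "scene" or "side" or "wrist"; returns (picture, depth): 400x640x3 uint8, red, green, blue; 400x640 float32, m along the optical axis (not along the pixel's ray), 0 where there is no reading.
- ctrl.camera_info(name): a dict with "fx", "fy", "cx", "cy" (pixels), "dist" ([k1, k2, p1, p2, k3] as OpenCV has them; the pictures are not rectified), "T" (4x4, takes a point from camera to world coordinates). Camera axes: x right, y down, z forward; pixel columns grow to the right and rows downward; lengths in m; the calibration is good to about 2 mm. A picture is of the moment at which its call begins: read the wrist's pose just before it. camera_info takes no time and is no camera call; for the wrist camera it gives the pose at the moment of the call.
A pose or a line that the arm cannot do raises ctrl.Unreachable and nothing moves.
- ctrl.sign_off(): hands the job in, once; it reports no verdict.
The state is a dict: "clock": time; "q": joint angles; "joint_velocities": joint speeds; "joint_torque": joint torques, N m; "tcp_pos": TCP position; "tcp_rot": TCP orientation; "contact_force": force on the tool from outside, world axes, zero at the start; "torque": the same for the moment, N m; "gripper_width": opening from 0.0 (shut) to 1.0 (fully open).
Only numpy, scipy, OpenCV 4.12 (cv2) and the standard library are available. Lean on these libraries where they do the work, as an engineer would, in place of code of your own. Each camera call takes 0.05 s, during which the arm holds its last target. There are 200 camera calls.

## Working session

There is one attempt and no reset: what is moved stays moved. The work goes in short steps, each a Python script; the robot and the scene stay as the last script left them, time stands still between calls to the robot, and variables do not carry over. Pictures are saved under pics/ and viewed, about 8 in all and at most 12, crops included, and the job is handed in when it is done.

```bash
mkdir -p pics
cat > h.py <<'E'
import numpy as np, cv2
from rig import ctrl
def cap(n,save=None):
    ci=ctrl.camera_info(n); im,d=ctrl.capture(n)
    if save: cv2.imwrite('pics/'+save,im[:,:,::-1])
    return im,d,ci
def pts(ci,uv,depth):
    K=np.array([[ci['fx'],0,ci['cx']],[0,ci['fy'],ci['cy']],[0,0,1.]])
    n=cv2.undistortPoints(np.array(uv,float).reshape(-1,1,2),K,np.array(ci['dist'],float)).reshape(-1,2)
    P=np.c_[n,np.ones(len(n))]*np.array(depth).reshape(-1,1)
    T=np.array(ci['T']); return P@T[:3,:3].T+T[:3,3]
def cloud(d,ci):
    v,u=np.nonzero(d>0); return u,v,pts(ci,np.c_[u,v],d[v,u])
E
python3 - <<'E'
from h import *
for n in('scene','side'):
    im,d,ci=cap(n,n+'0.png'); np.savez(n+'0.npz',im=im,d=d,**{k:np.array(ci[k]) for k in ci}); print(n,np.array(ci['T']).round(3).tolist(),ci['fx'])
print(ctrl.sense())
E
```

```text
scene [[-0.85, 0.294, -0.437, 1.071], [0.526, 0.496, -0.691, 0.85], [0.014, -0.817, -0.576, 0.866], [0.0, 0.0, 0.0, 1.0]] 454.14263585269015
side [[-0.986, -0.13, 0.102, 0.406], [-0.164, 0.711, -0.684, 0.793], [0.016, -0.691, -0.722, 1.017], [0.0, 0.0, 0.0, 1.0]] 451.11771087885245
{'clock': 0.1, 'q': array([-1.24207494e+00,  3.59459581e-01,  1.51135075e+00,  8.27709675e-06,
        1.27250360e+00, -1.15107194e-01]), 'joint_velocities': array([ 0.00071659, -0.00250436, -0.002699  ,  0.0004399 ,  0.00131869,
        0.00025968]), 'joint_torque': array([ 2.47667340e-04, -5.28649271e+01, -2.79352176e+01, -1.43571783e-04,
        5.02665789e-03, -1.81305569e-05]), 'tcp_pos': array([ 0.25742762, -0.54127322,  0.23051171]), 'tcp_rot': array([-8.56152971e-04,  9.75477813e-01,  2.20096104e-01, -8.78151240e-05]), 'contact_force': array([ 0.33866285, -0.41554184, -0.44851366]), 'torque': array([0.04047629, 0.00635143, 0.03536112]), 'gripper_width': 1.0015690211670871}
```

View pics/scene0.png

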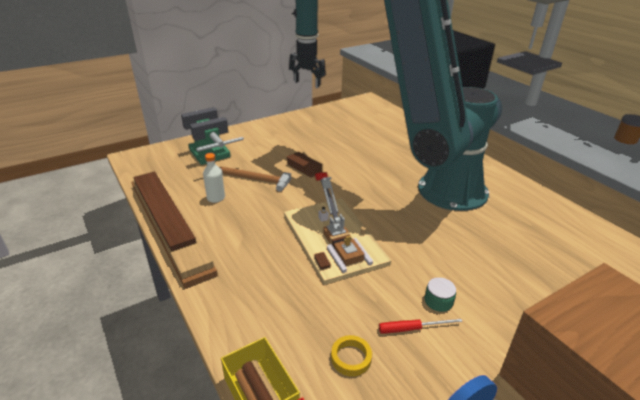

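View pics/side0.png

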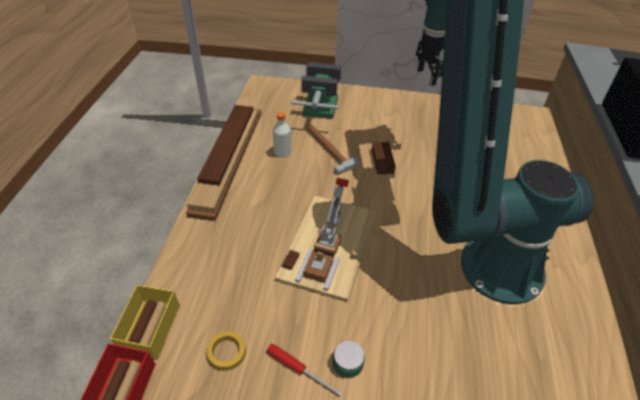

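The jig board is at scene (335,242) and side (325,247). The red grip is at scene (321,176) and side (342,182). The keeper side faces the cameras. Next I'll get the board pose and the grip's position from depth.

Run:
```python
from h import *
for n in('scene','side'):
    f=np.load(n+'0.npz'); im,d=f['im'],f['d']; u,v,P=cloud(d,f)
    m=(u>270)&(u<395)&(v>165)&(v<305)
    u,v,P=u[m],v[m],P[m]; c=im[v,u].astype(int)
    bench=P[(P[:,2]<0.008)]; print(n,'bench z',np.median(bench[:,2]))
    b=P[(abs(P[:,2]-0.018)<0.005)]
    # largest cluster in grid mask
    g=np.zeros((800,800),np.uint8); ij=((b[:,:2]-[0,-.5])*800).astype(int); ok=((ij>=0)&(ij<800)).all(1); g[ij[ok,1],ij[ok,0]]=255
    g=cv2.morphologyEx(g,cv2.MORPH_CLOSE,np.ones((9,9),np.uint8))
    cs,_=cv2.findContours(g,cv2.RETR_EXTERNAL,cv2.CHAIN_APPROX_NONE); k=max(cs,key=cv2.contourArea)
    r=cv2.minAreaRect(k); print('rect',np.array(r[0])/800+[0,-.5],np.array(r[1])/800,r[2])
    red=(c[:,0]>110)&(c[:,1]<50)&(c[:,2]<50)&(P[:,2]>.05); print('red',red.sum(),np.median(P[red],0), P[red].min(0),P[red].max(0))
```

```text
scene bench z 0.0007724498467447383
rect [0.48661346 0.00613697] [0.32657097 0.20291311] 80.84973907470703
red 45 [ 0.47787547 -0.08664745  0.16774737] [ 0.45902772 -0.09502447  0.16114819] [ 0.48911311 -0.07843632  0.17304619]
side bench z 0.0011889084135652261
rect [0.48628162 0.00345207] [0.32762634 0.20200212] 81.11934661865234
  return _methods._mean(a, axis=axis, dtype=dtype,
  ret = um.true_divide(
Traceback (most recent call last):
ValueError: zero-size array to reduction operation minimum which has no identity
```

```bash
cat >> h.py <<'E'
from scipy.spatial.transform import Rotation as Ro
def quat(ax, sgn=1, tilt=0.0):
    """tool down, tool y along sgn*jig x; tilt about jig x"""
    y=sgn*np.array([ax[0],ax[1],0.]); z=np.array([0,0,-1.]); R=np.c_[np.cross(y,z),y,z]
    R=Ro.from_rotvec(tilt*np.array([ax[0],ax[1],0])).as_matrix()@R
    q=Ro.from_matrix(R).as_quat(); return np.r_[q[3],q[:3]]
E
python3 - <<'E'
from h import *
s=ctrl.sense(); q=s['tcp_rot']; R=Ro.from_quat(np.r_[q[1:],q[0]]).as_matrix()
T=np.array(ctrl.camera_info('wrist')['T']); off=R.T@(T[:3,3]-s['tcp_pos']); Rc=R.T@T[:3,:3]
print('cam in tcp',off.round(3),Rc.round(2).tolist())
ax=np.array([.988,-.157])
for sg in(1,-1):
    p=np.array([.49,-.02,.36]); print(sg,ctrl.ik(p,quat(ax,sg)))
best=min((1,-1),key=lambda sg:abs(ctrl.ik(p,quat(ax,sg))[5]))
# put view axis on jig centre
qq=quat(ax,best); Rt=Ro.from_quat(np.r_[qq[1:],qq[0]]).as_matrix()
c=Rt@off; f=Rt@Rc[:,2]; print('view',f)
h=.34; campos=np.array([.49,-.02,.08])-f*h/abs(f[2]); tcp=campos-c; print(best,tcp)
tcp[2]=max(tcp[2],.30)
ctrl.move_to(tcp,qq)
im,d,ci=cap('wrist','w1.png'); np.savez('w1.npz',im=im,d=d,**{k:np.array(ci[k]) for k in ci}); print(ctrl.sense()['clock'])
E
```

```text
cam in tcp [ 0.083 -0.001 -0.143] [[0.0, -0.95, -0.32], [1.0, 0.0, 0.0], [0.0, -0.32, 0.95]]
1 [-1.81755304e-01  9.95377163e-02  1.54037043e+00 -4.44089210e-16
  1.50168451e+00 -2.41660557e-02]
-1 NoneTraceback (most recent call last):
  File "<stdin>", line 8, in <module>
  File "<stdin>", line 8, in <lambda>
TypeError: 'NoneType' object is not subscriptable
```

Run:
```python
from h import *
ax=np.array([.988,-.157]); off=np.array([.083,-.001,-.143])
qq=quat(ax); Rt=Ro.from_quat(np.r_[qq[1:],qq[0]]).as_matrix()
f=Rt@np.array([-.32,0,.95]); h=.38
tcp=np.array([.49,-.01,.09])-f*h/abs(f[2])-Rt@off; tcp[2]=max(tcp[2],.31); print(tcp)
ctrl.move_to(tcp,qq)
im,d,ci=cap('wrist','w1.png'); np.savez('w1.npz',im=im,d=d,**{k:np.array(ci[k]) for k in ci}); print(ctrl.sense()['clock'])
u,v,P=cloud(d,ci); c=im[v,u].astype(int)
red=(c[:,0]>90)&(c[:,1]<50)&(c[:,2]<50)&(P[:,2]>.05)
if red.sum(): print('red',red.sum(),np.median(u[red]),np.median(v[red]),np.median(P[red],0),P[red].min(0),P[red].max(0))
```

```text
[0.49804981 0.03428544 0.327     ]
2.4083
red 555 310.0 297.0 [ 0.47265637 -0.08738548  0.1696983 ] [ 0.45651902 -0.09929456  0.15987747] [ 0.48937556 -0.07942638  0.1726892 ]
```

View pics/w1.png

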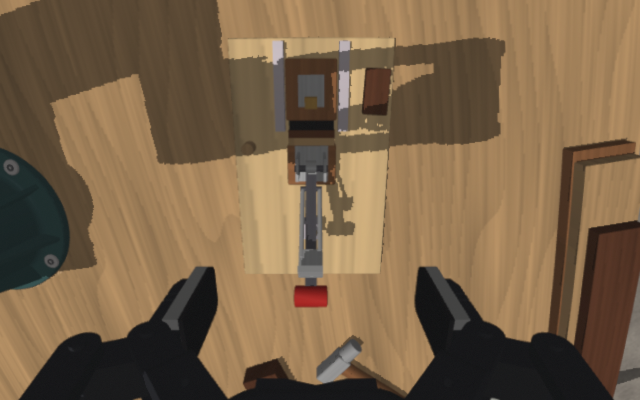

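Wrist view: red grip (310,297), claw plate (311,262), brass keeper (310,102), dowel (249,148), wedge (375,90). I'll fit the jig frame now.

Run:
```python
from h import *
f=np.load('w1.npz'); im,d=f['im'],f['d']; u,v,P=cloud(d,f); c=im[v,u].astype(int)
m=(abs(P[:,2]-.018)<.006)&(u>215)&(u<410)&(v<290)
b=P[m]; print('board z',np.median(b[:,2]))
g=np.zeros((1000,1000),np.uint8); ij=((b[:,:2]-[0,-.5])*1000).astype(int); g[ij[:,1],ij[:,0]]=255
g=cv2.morphologyEx(g,cv2.MORPH_CLOSE,np.ones((9,9),np.uint8)); cs,_=cv2.findContours(g,cv2.RETR_EXTERNAL,cv2.CHAIN_APPROX_NONE); k=max(cs,key=cv2.contourArea)
r=cv2.minAreaRect(k); print('rect',np.array(r[0])/1000+[0,-.5],r[1],r[2])
red=(c[:,0]>90)&(c[:,1]<50)&(c[:,2]<50)&(P[:,2]>.12)
R=P[red]; rr=cv2.minAreaRect((R[:,:2]*1000).astype(np.float32)); print('red rect',rr,'z top',np.percentile(R[:,2],98))
br=(c[:,0]>c[:,2]+40)&(P[:,2]>.07)&(u>295)&(u<325)&(v>90)&(v<115); print('keeper',br.sum(),np.median(P[br],0),P[br].min(0),P[br].max(0))
for name,(u0,u1,v0,v1) in dict(cheek=(285,340,140,190),plate=(298,324,252,276)).items():
    k=(u>u0)&(u<u1)&(v>v0)&(v<v1)&(P[:,2]>.06); Q=P[k]; print(name,k.sum(),Q.mean(0),Q.min(0),Q.max(0))
k=(u>304)&(u<318)&(v>145)&(v<292)&(P[:,2]>.07)
for vv in range(145,292,10):
    q=P[k&(abs(v-vv)<2)]
    if len(q): print(vv,np.median(q,0).round(4),q[:,2].max().round(4))
```

```text
board z 0.018331582148809922
rect [0.4872189  0.00588654] (320.8150329589844, 201.45166015625) 81.02737426757812
red rect ((472.7156982421875, -89.186767578125), (15.82789421081543, 31.676481246948242), 80.43892669677734) z top 0.1720605990620024
keeper 59 [0.50186532 0.09551688 0.08050808] [0.49595362 0.09251678 0.07821247] [0.50809955 0.09850418 0.08238173]
cheek 647 [0.48931205 0.01854086 0.08838606] [4.71005256e-01 3.51749835e-04 6.02889007e-02] [0.50896541 0.03690578 0.09906009]
plate 540 [ 0.47863858 -0.05249505  0.1659787 ] [ 0.4664654  -0.06280893  0.15111033] [ 0.49056437 -0.04571563  0.18107451]
165 [0.4913 0.0266 0.0875] 0.0892
175 [0.4891 0.0159 0.0893] 0.0914
185 [0.4873 0.0061 0.096 ] 0.098
195 [ 0.4861 -0.0034  0.1023] 0.1044
205 [ 0.4847 -0.0124  0.1092] 0.1113
215 [ 0.4833 -0.0214  0.1151] 0.1203
225 [ 0.482  -0.0304  0.1218] 0.1304
235 [ 0.4805 -0.039   0.1278] 0.1382
245 [ 0.4793 -0.0476  0.1344] 0.1452
255 [ 0.4797 -0.0495  0.1533] 0.156
265 [ 0.4791 -0.0544  0.1623] 0.1775
275 [ 0.4781 -0.0611  0.1719] 0.1752
285 [ 0.4745 -0.0813  0.1576] 0.16
```

```bash
cat >> h.py <<'E'
JX=np.array([.9877,-.1564,0]); JY=np.array([.1564,.9877,0]); PV=np.array([.4899,.0205,0])
def world(y,z,x=0): return PV+x*JX+y*JY+np.array([0,0,z])
def tcp_for(y,z,tilt=0,ext=None):
    e=ctrl.hold_point_z if ext is None else ext
    return world(y,z)+e*(np.array([0,0,-np.cos(tilt)])+np.sin(tilt)*JY), quat(JX,1,tilt)
def grip(th,r=.140): a=.35+th; return -r*np.sin(a), .08+r*np.cos(a)
def hinge(th): return grip(th,.024)
def jig(p): q=np.array(p)-PV; return np.array([q@JX,q@JY,q[2]])
def st(m=''):
    s=ctrl.sense(); print(m,'t',s['clock'],'tcp jig',jig(s['tcp_pos']).round(4),'F',s['contact_force'].round(1),'w',round(s['gripper_width'],3)); return s
E
python3 - <<'E'
from h import *
y,z=grip(.60)
p,q=tcp_for(y,z+.10); ctrl.move_to(p,q)
ctrl.line_to(tcp_for(y,z+.002)[0],velocity=.12,stop_force=8); st('at')
ctrl.set_gripper(.3,40); st('grip')
for th in (.45,.28,.12):
    ctrl.line_to(tcp_for(*np.add(grip(th),[0,.002]))[0],velocity=.06,stop_force=25); st(th)
im,d,ci=cap('side','s2.png'); cv2.imwrite('pics/s2c.png',cv2.resize(im[130:310,240:420,::-1],(720,720)))
E
```

```text
at t 4.0417 tcp jig [ 0.0007 -0.1137  0.1454] F [ 0.6 -0.3 -0.8] w 0.994
grip t 4.5667 tcp jig [ 0.0004 -0.1141  0.1451] F [-0.7 -0.3  2.4] w 0.388
0.45 t 5.0667 tcp jig [ 0.0003 -0.1001  0.1611] F [2.  0.4 0.2] w 0.387
0.28 t 5.6167 tcp jig [ 0.0003 -0.082   0.1765] F [ 4.4  1.  -2.7] w 0.387
0.12 t 6.1417 tcp jig [ 0.0003 -0.0633  0.1882] F [ 3.9  2.1 -2. ] w 0.388
```

View pics/s2c.png

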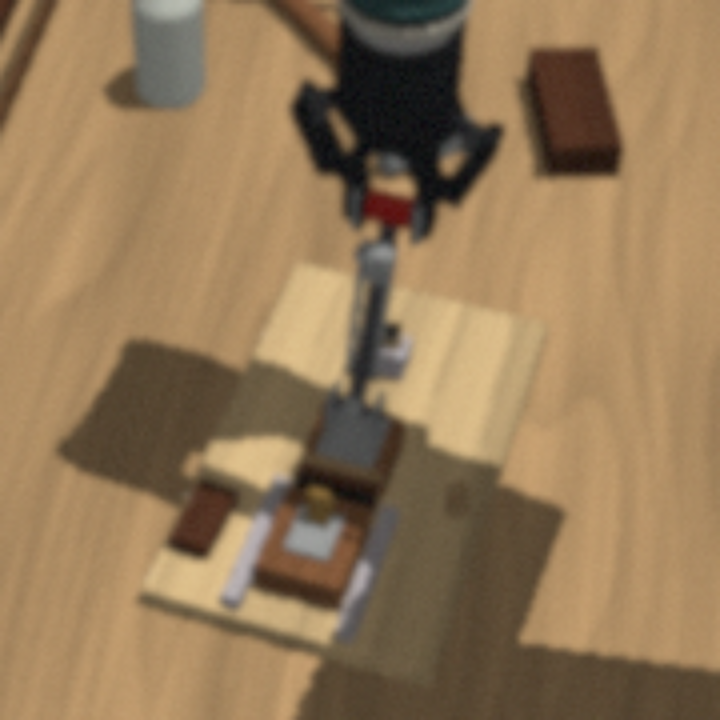

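Lever is pinched and raised, and the claw is still folded at crop (375,255). Next: set the lever to about 0.08, release, then pinch and tip the claw.

Run:
```python
from h import *
th=.07
ctrl.line_to(tcp_for(*np.add(grip(th),[0,.002]))[0],velocity=.05,stop_force=25); st('up')
ctrl.set_gripper(1.0); y,z=grip(th)
ctrl.line_to(tcp_for(y-.005,z+.11)[0],velocity=.2); st('clear')
t=-.4; h=hinge(th); e=th+1.70
def cp(e,r=.086): return h[0]+r*np.cos(e), h[1]+r*np.sin(e)
y,z=cp(e,.088); b=.11
p,q=tcp_for(y-b*np.sin(t),z+b*np.cos(t),t); ctrl.move_to(p,q); st('appr')
im,d,ci=cap('wrist','w3.png'); np.savez('w3.npz',im=im,d=d,**{k:np.array(ci[k]) for k in ci})
```

```text
up t 6.4833 tcp jig [ 0.0002 -0.0573  0.1911] F [ 5.  -0.7 -3.1] w 0.388
clear t 7.7333 tcp jig [-0.0006 -0.062   0.2982] F [-1.1 -0.3 -0.6] w 0.999
appr t 8.325 tcp jig [-0.0012  0.009   0.2704] F [-1.1 -0.4  0.5] w 0.998
```

View pics/w3.png

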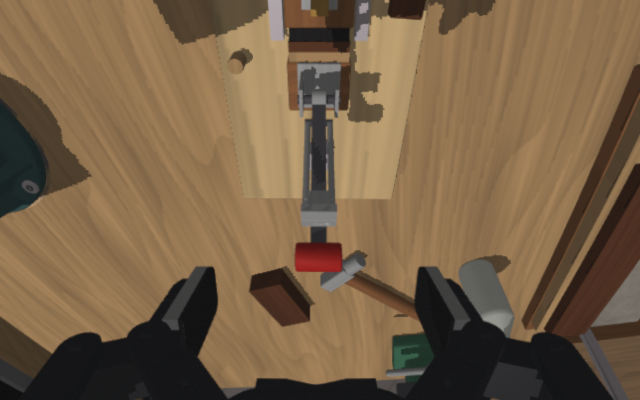

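Bar at (318,257), claw plate and nose at (319,213), centred between the fingers. I'll check the angle from depth and pinch.

Run:
```python
from h import *
f=np.load('w3.npz'); u,v,P=cloud(f['d'],f); c=f['im'][v,u].astype(int)
red=(c[:,0]>90)&(c[:,1]<50)&(c[:,2]<50)&(u>290)&(u<345)&(v>235)&(v<275); Q=np.array([jig(p) for p in P[red]]); print('red',np.median(Q,0),Q.min(0),Q.max(0))
k=(u>300)&(u<337)&(v>196)&(v<226)&(P[:,2]>.12); Q=np.array([jig(p) for p in P[k]]); print('plate',np.median(Q,0),Q.min(0),Q.max(0))
```

```text
red [ 3.10988543e-06 -5.69646162e-02  2.13321599e-01] [-0.01586152 -0.06846326  0.20542385] [ 0.01666227 -0.05173665  0.2167603 ]
plate [-0.00021339 -0.02668117  0.19989784] [-0.01210107 -0.03752025  0.17771442] [ 0.01179936 -0.01545877  0.20423985]
```

Run:
```python
from h import *
th=.10; t=-.4; h=hinge(th)
def cp(e,r=.087): return h[0]+r*np.cos(e), h[1]+r*np.sin(e)
y,z=cp(1.80)
print(ctrl.line_to(tcp_for(y+.002,z,t)[0],velocity=.1,stop_force=8)); st('at')
ctrl.set_gripper(.2,25); s=st('pinch')
for e in np.arange(1.6,.35,-.2):
    hit=ctrl.line_to(tcp_for(*cp(e),t)[0],velocity=.08,stop_force=20); 
    if hit: st('hit %.2f'%e); break
st('low')
im,d,ci=cap('side','s4.png'); cv2.imwrite('pics/s4c.png',cv2.resize(im[160:300,260:400,::-1],(600,600)))
```

```text
False
at t 9.65 tcp jig [ 0.0005 -0.0353  0.1696] F [ 0.9 -0.6 -0.1] w 1.002
pinch t 10.2333 tcp jig [ 0.0003 -0.0354  0.1693] F [0.5 0.6 2.1] w 0.276
low t 12.775 tcp jig [0.0003 0.0636 0.1182] F [1.7 6.1 4.5] w 0.276
```

View pics/s4c.png

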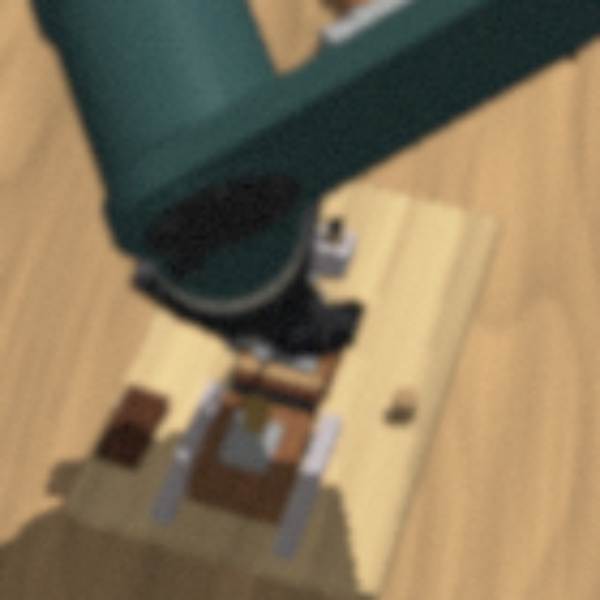

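Width 0.276 is about 24 mm, so the claw is held and has been carried down (its body is hidden by the gripper). I'll release it, back off and look.

Run:
```python
from h import *
ctrl.set_gripper(.75); t=-.4; h=hinge(.1); y,z=h[0]+.087*np.cos(.4),h[1]+.087*np.sin(.4); b=.15
ctrl.line_to(tcp_for(y-b*np.sin(t),z+b*np.cos(t),t)[0],velocity=.15); ctrl.wait(1); st()
im,d,ci=cap('wrist','w5.png'); np.savez('w5.npz',im=im,d=d,**{k:np.array(ci[k]) for k in ci})
im2,d,ci=cap('side')
cv2.imwrite('pics/c5.png',np.hstack([cv2.resize(im[0:250,200:440],(432,450)),cv2.resize(im2[160:300,270:380],(354,450))])[:,:,::-1])
```

```text
t 15.4417 tcp jig [0.     0.1208 0.2564] F [-0.4 -0.4 -0.5] w 0.75
```

View pics/c5.png

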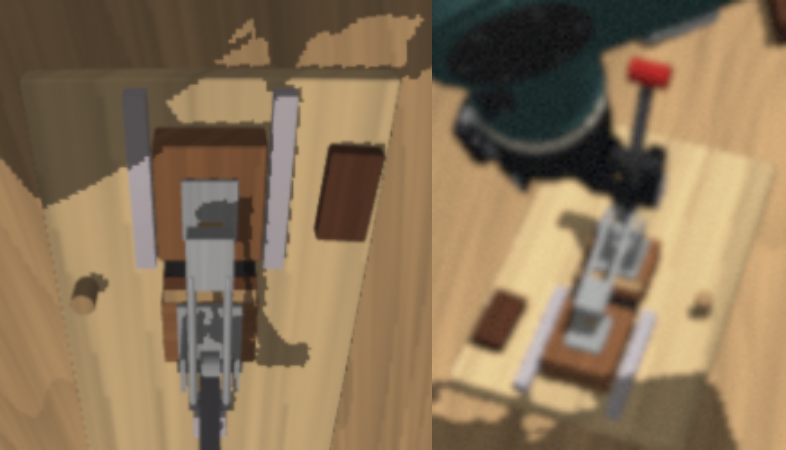

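The claw plate lies over the keeper (left crop, 210,260; nose edge at row 235). I'll verify the height from depth and read the lever angle.

Run:
```python
from h import *
f=np.load('w5.npz'); u,v,P=cloud(f['d'],f); J=np.c_[(P-PV)@JX,(P-PV)@JY,P[:,2]]
k=(abs(J[:,0])<.006)&(J[:,1]>.0)&(J[:,1]<.13)&(J[:,2]>.03)
for y in np.arange(.03,.125,.005):
    q=J[k&(abs(J[:,1]-y)<.0025)]
    if len(q): print(round(y,3),len(q),np.percentile(q[:,2],[5,50,95]).round(4))
c=f['im'][v,u].astype(int); red=(c[:,0]>90)&(c[:,1]<50)&(c[:,2]<50)&(J[:,2]>.15)&(abs(J[:,0])<.02); print('red',red.sum(),J[red].min(0) if red.any() else '',J[red].max(0) if red.any() else '')
```

```text
0.03 6 [0.0441 0.0444 0.0448]
0.06 25 [0.0874 0.0882 0.0893]
0.065 68 [0.0862 0.0874 0.0884]
0.07 67 [0.0853 0.0864 0.0878]
0.075 71 [0.0837 0.0852 0.0863]
0.08 152 [0.0473 0.0531 0.0851]
0.085 196 [0.0476 0.0732 0.0841]
0.09 88 [0.0476 0.049  0.0829]
0.095 63 [0.0476 0.0487 0.0497]
0.1 76 [0.0456 0.0484 0.0497]
0.105 69 [0.0446 0.0458 0.0469]
0.11 64 [0.0444 0.0455 0.0463]
0.115 67 [0.0444 0.0455 0.0464]
0.12 125 [0.0315 0.0411 0.0462]
red 558 [-0.01649463 -0.06385653  0.20538143] [ 0.01627648 -0.05132278  0.21627486]
```

Hooked: plate at z≈0.085 resting on the post, its far end at y≈0.088. Now I'll pinch the grip and draw it over.

Run:
```python
from h import *
p,q=tcp_for(.06,.36); ctrl.move_to(p,q)
y,z=grip(.10); p,q=tcp_for(y,z+.09); ctrl.move_to(p,q)
ctrl.set_gripper(1.0)
print(ctrl.line_to(tcp_for(y,z+.001)[0],velocity=.12,stop_force=8)); st('at')
ctrl.set_gripper(.3,35); st('grip')
for th in np.arange(.25,1.13,.12):
    hit=ctrl.line_to(tcp_for(*np.add(grip(th),[0,.001]))[0],velocity=.05,stop_force=30); st('%.2f %s'%(th,hit))
    if hit: break
```

```text
False
at t 17.9083 tcp jig [ 0.0006 -0.0609  0.1889] F [0.7 1.2 0.3] w 1.002
grip t 18.4333 tcp jig [ 0.0004 -0.061   0.1888] F [ 0.5 -1.   3.9] w 0.39
0.25 False t 19.0 tcp jig [ 0.0004 -0.079   0.1781] F [0.2 0.2 3. ] w 0.387
0.37 False t 19.4833 tcp jig [ 0.0004 -0.0924  0.1677] F [ 1.1 -1.1  2.8] w 0.397
0.49 False t 19.9667 tcp jig [ 0.0004 -0.1044  0.1558] F [ 1.2 -1.6  2.5] w 0.392
0.61 False t 20.45 tcp jig [ 0.0004 -0.1149  0.1427] F [ 1.2 -2.5  1.6] w 0.395
0.73 False t 20.9333 tcp jig [ 0.0004 -0.1238  0.1284] F [ 1.4 -2.4  2.9] w 0.389
0.85 False t 21.4167 tcp jig [ 0.0004 -0.1308  0.1131] F [ 3.  -4.5  1.5] w 0.394
0.97 False t 21.9 tcp jig [ 0.0004 -0.136   0.0971] F [ 3.  -4.9  0.2] w 0.388
1.09 False t 22.3833 tcp jig [ 0.0004 -0.1392  0.0805] F [ 2.  -6.7 -0.3] w 0.394
```

Force is lower than expected, so I'll check before going on.

Run:
```python
from h import *
a,_,_=cap('side'); b,d,ci=cap('scene')
cv2.imwrite('pics/c6.png',np.hstack([cv2.resize(a[170:310,260:380],(386,450)),cv2.resize(b[160:290,270:400],(400,400)).repeat(1,0)[:400].__class__(shape=(450,400,3),dtype=np.uint8) if False else cv2.resize(b[160:290,270:385],(398,450))])[:,:,::-1])
st()
```

```text
t 22.4833 tcp jig [ 0.0004 -0.1392  0.0805] F [ 2.2 -5.8 -0.3] w 0.392
```

View pics/c6.png

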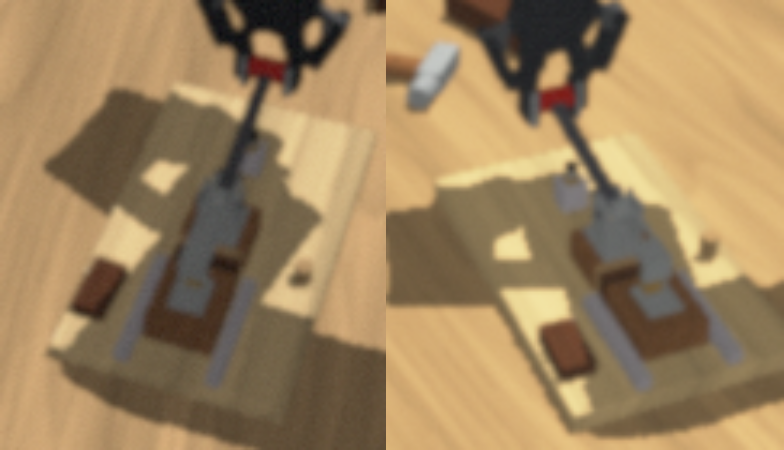

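Run:
```python
from h import *
im,d,ci=cap('wrist'); np.savez('w7.npz',im=im,d=d)
for n in ('wrist','side'):
    if n=='side': im,d,ci=cap('side')
    u,v,P=cloud(d,ci); J=np.c_[(P-PV)@JX,(P-PV)@JY,P[:,2]]
    k=(abs(J[:,0])<.006)&(J[:,1]>-.02)&(J[:,1]<.13)&(J[:,2]>.03)&(J[:,2]<.13)
    print(n,'v range',v[k].min() if k.any() else None)
    for y in np.arange(-.01,.125,.006):
        q=J[k&(abs(J[:,1]-y)<.003)]
        if len(q): print(round(y,3),len(q),np.percentile(q[:,2],[5,50,95]).round(4))
    if n=='wrist': cv2.imwrite('pics/w7.png',cv2.resize(im[0:200,200:440],(720,600))[:,:,::-1])
```

```text
wrist v range None
side v range 224
-0.01 13 [0.0484 0.0855 0.0889]
-0.004 9 [0.047  0.051  0.0903]
0.002 15 [0.0473 0.0878 0.0918]
0.008 16 [0.0507 0.0832 0.0898]
0.014 6 [0.0492 0.0511 0.0537]
0.02 3 [0.0411 0.0469 0.0503]
0.032 1 [0.0431 0.0431 0.0431]
0.038 1 [0.043 0.043 0.043]
0.044 1 [0.0475 0.0475 0.0475]
0.05 6 [0.0852 0.0871 0.0882]
0.056 9 [0.0831 0.0857 0.0884]
0.062 10 [0.0818 0.0844 0.087 ]
0.068 18 [0.0456 0.07   0.0859]
0.074 31 [0.0472 0.0729 0.0866]
0.08 14 [0.0478 0.0495 0.0856]
0.086 6 [0.0462 0.048  0.0499]
0.092 13 [0.0446 0.0504 0.0521]
0.098 8 [0.0435 0.0465 0.0498]
0.104 8 [0.045  0.0456 0.0492]
0.11 23 [0.0311 0.0411 0.0482]
0.116 2 [0.0341 0.0407 0.0474]
```

View pics/w7.png

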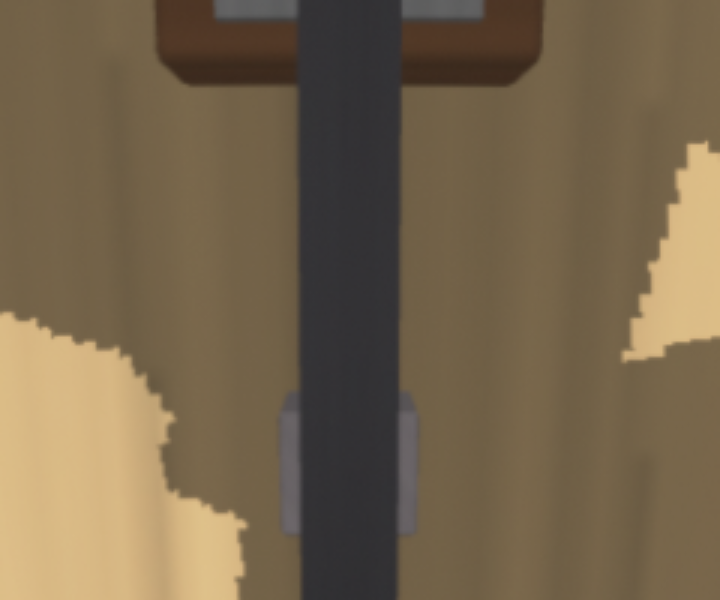

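The side depth shows the plate still at post-top height (z≈0.085). It has moved about 8 mm towards the lever, and the jaw edge is near 0.113 instead of 0.120, so it is hooked and drawn. I'll go on slowly, feeling for the stop.

Run:
```python
from h import *
for th in np.arange(1.13,1.46,.04):
    hit=ctrl.line_to(tcp_for(*np.add(grip(th),[0,.001]))[0],velocity=.02,stop_force=10); st('%.2f %s'%(th,hit))
    s=ctrl.sense()
    if hit: break
```

```text
1.13 False t 23.0167 tcp jig [ 0.0004 -0.1398  0.0752] F [ 1.5 -6.1  1.7] w 0.388
1.17 False t 23.45 tcp jig [ 0.0004 -0.1403  0.0696] F [ 1.1 -6.3  1.2] w 0.388
1.21 False t 23.8833 tcp jig [ 0.0004 -0.1404  0.0639] F [ 1.3 -4.8  2.6] w 0.388
1.25 False t 24.3167 tcp jig [ 0.0005 -0.1404  0.0583] F [ 0.6 -6.1  0.4] w 0.385
1.29 False t 24.75 tcp jig [ 0.0004 -0.1401  0.0527] F [ 1.2 -6.7  0.1] w 0.386
1.33 False t 25.1833 tcp jig [ 0.0004 -0.1396  0.0471] F [ 1.7 -7.6  0. ] w 0.39
1.37 False t 25.6167 tcp jig [ 0.0004 -0.1389  0.0415] F [ 1.4 -5.6  0.2] w 0.392
1.41 False t 26.05 tcp jig [ 0.0004 -0.138   0.036 ] F [ 1.3 -7.2 -1.8] w 0.393
1.45 True t 26.2583 tcp jig [ 0.0005 -0.1379  0.0351] F [-1.2 -1.   8.1] w 0.392
```

Run:
```python
from h import *
ctrl.set_gripper(1.0); st('rel')
y=-.1378
ctrl.line_to(tcp_for(y,.14)[0],velocity=.15)
ctrl.set_gripper(0.0); 
ctrl.line_to(tcp_for(y,.080,0,0)[0],velocity=.1,stop_force=8)
hit=ctrl.line_to(tcp_for(y,.050,0,0)[0],velocity=.01,stop_force=14); st('press %s'%hit)
ctrl.wait(.3); st('hold')
ctrl.line_to(tcp_for(y,.17,0,0)[0],velocity=.12); st('off')
p,q=tcp_for(.03,.31,0,0); ctrl.move_to(p,q); st()
im,d,ci=cap('wrist','w8.png')
u,v,P=cloud(d,ci); J=np.c_[(P-PV)@JX,(P-PV)@JY,P[:,2]]
k=(abs(J[:,0])<.006)&(J[:,1]>-.18)&(J[:,1]<.13)&(J[:,2]>.03)&(J[:,2]<.13)
for y in np.arange(-.15,.125,.006):
    q=J[k&(abs(J[:,1]-y)<.003)]
    if len(q): print(round(y,3),len(q),np.percentile(q[:,2],[5,50,95]).round(4))
```

```text
rel t 26.8167 tcp jig [ 0.0017 -0.1385  0.035 ] F [ 0.8  0.2 -0.3] w 0.998
press True t 30.2833 tcp jig [ 1.000e-04 -1.378e-01  6.900e-02] F [-0.5  0.6  7.8] w 0.003
hold t 30.5833 tcp jig [ 1.000e-04 -1.378e-01  6.910e-02] F [-0.8  0.6  7.4] w -0.004
off t 31.5833 tcp jig [-0.0006 -0.1377  0.1693] F [ 0.2  0.7 -0.3] w -0.002
 t 32.4583 tcp jig [-0.0006  0.0293  0.3086] F [-0.2 -0.4  0.3] w 0.003
-0.084 30 [0.0705 0.0717 0.0727]
-0.078 43 [0.0707 0.0718 0.0733]
-0.072 42 [0.0721 0.0728 0.0741]
-0.066 42 [0.0729 0.0739 0.075 ]
-0.06 42 [0.0737 0.0747 0.0756]
-0.054 46 [0.0746 0.0757 0.0769]
-0.048 45 [0.0757 0.0768 0.0782]
-0.042 47 [0.0761 0.0776 0.0789]
-0.036 52 [0.0774 0.0787 0.0802]
-0.03 51 [0.0782 0.0796 0.0805]
-0.024 52 [0.0791 0.0803 0.0819]
-0.018 51 [0.0803 0.0816 0.0828]
-0.012 55 [0.0813 0.0825 0.0838]
-0.006 43 [0.0822 0.0863 0.0886]
0.0 72 [0.0488 0.0888 0.0901]
0.006 123 [0.0482 0.0847 0.089 ]
0.012 73 [0.0481 0.0496 0.0843]
0.018 60 [0.0436 0.0492 0.0505]
0.024 58 [0.0431 0.0444 0.0496]
0.03 58 [0.0427 0.0441 0.0455]
0.036 57 [0.043  0.0443 0.0454]
0.042 37 [0.0409 0.0425 0.0447]
0.048 11 [0.0817 0.0829 0.0838]
0.054 66 [0.0821 0.0834 0.0845]
0.06 66 [0.0822 0.0835 0.0848]
0.066 55 [0.0826 0.0839 0.0849]
0.072 66 [0.0832 0.0844 0.0854]
0.078 97 [0.0475 0.0668 0.0856]
0.084 65 [0.0473 0.0485 0.0498]
0.09 56 [0.0469 0.0485 0.0503]
0.096 66 [0.0448 0.0473 0.0496]
0.102 55 [0.0439 0.0455 0.0467]
0.108 66 [0.0442 0.0454 0.0467]
0.114 33 [0.0436 0.0451 0.0466]
```

View pics/w8.png

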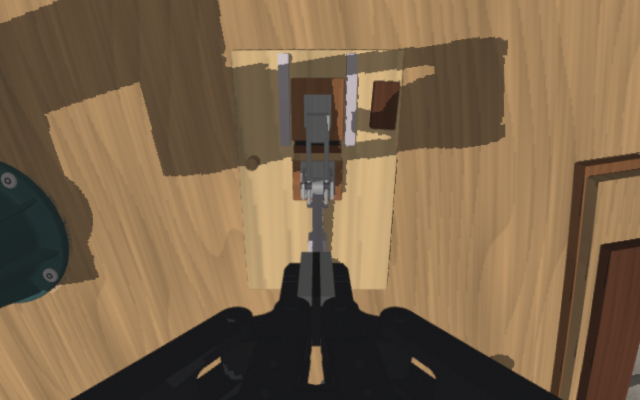

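Claw hooked at (317,115), jaw drawn, bystanders unmoved, and the arm slope gives a lever angle of about 1.37. I'll do one more slow press to confirm the stop is firm, then hand in.

Run:
```python
from h import *
y=-.1378
p,q=tcp_for(y,.17,0,0); ctrl.move_to(p,q)
ctrl.line_to(tcp_for(y,.078,0,0)[0],velocity=.1,stop_force=8)
for f in (5,12):
    hit=ctrl.line_to(tcp_for(y,.055,0,0)[0],velocity=.008,stop_force=f); st('press %s'%hit)
ctrl.wait(.3); st('hold')
ctrl.line_to(tcp_for(y,.19,0,0)[0],velocity=.12); ctrl.wait(.5); st('off')
a,_,_=cap('side'); b,_,_=cap('scene')
cv2.imwrite('pics/c9.png',np.hstack([cv2.resize(a[170:310,260:380],(386,450)),cv2.resize(b[160:290,270:385],(398,450))])[:,:,::-1])
```

```text
press True t 35.8083 tcp jig [ 1.000e-04 -1.378e-01  6.930e-02] F [-0.2  0.4  5.7] w 0.001
press True t 36.3 tcp jig [ 1.000e-04 -1.378e-01  6.900e-02] F [-1.6  0.2  8.5] w -0.001
hold t 36.6 tcp jig [ 1.000e-04 -1.378e-01  6.900e-02] F [-0.5  1.   7.5] w -0.003
off t 38.2667 tcp jig [-0.     -0.1378  0.1899] F [-0.2 -0.1 -0.2] w -0.001
```

View pics/c9.png

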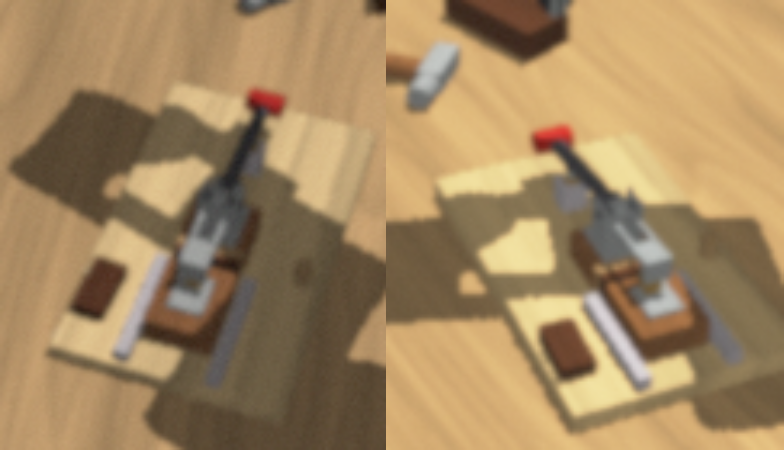

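Both presses stopped at the same height (0.069), so the stop is firm. The brass visible under the nose is the post below the nose tip, with the claw hooked over it. The gripper is clear, so I'm handing in.

```bash
python3 -c "
from h import *
ctrl.sign_off(); st()"
```

```text
the job is handed in; nothing more can be done
the job is handed in; nothing more can be done
```

The latch is closed and the job is handed in at about 38 s of the 72 s allowed; the sign-off gives no verdict.

**What I did:** I pinched the red grip and raised the lever to about 0.10 rad. Then I pinched the claw, lowered it over the keeper and let it sink. Finally I pinched the grip again and drew the lever down its arc until the force rose by 10 N. After releasing, I pressed gently on top of the bar with shut fingers, and did that once more to confirm the stop.

**Last checks:**
- **Lever:** it rests at about 1.37 rad, past centre. Repeated presses stopped at the same height (within 0.3 mm), reading about 8 N on the grip, well below the 40 N limit.
- **Claw:** the plate sits at post-top height (z about 0.085) with the nose behind the post.
- **Jaw:** its far edge moved from about 0.120 to about 0.113–0.117 m by depth, which is only good to a few mm. The 6.5 mm draw is therefore inferred mainly from the lever and claw positions.
- **Clearance:** the gripper was clear of everything, and I saw no bystander moved in the pictures.

**What was unclear or disagreed:**
- The drawing forces I felt were lower than the stated 9 N, which made me check that the claw was still hooked.
- The first stop contact, felt while pinching, suggested about 1.41 rad. I put this down to the pads sitting farther back when partly open.
- The force on the rubber tip after letting go could not be measured directly.

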